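# Feed dial to zero, then hold the roller-guard gate ajar by its sagging bolt

### The job

Turn the feed dial until its pointer reads zero (the long mark) and leave it there. Only then take the gate bolt by its upright pin, lift the sagging bolt so that its turned-down nose clears the bent lip of the keeper while you draw it back, and with the same pin pull the sprung gate towards the robot until its free edge stands about 10 cm ajar. Finish still gripping the pin and holding the gate still there; leave the wood offcut, the spanner and the jar alone.

Things in the scene. Friction and masses are not known exactly. Their poses are not given: they have to be found in the camera images.
- pod: Grey feed-control box, 120 x 120 x 56 mm, fixed to the table, a dial on its top. Origin: centre of its underside, on the dial's axis. A round aluminium scale plate (radius 52 mm, 60 mm above the table) has black ticks 0.2 rad apart; the zero mark is the one long, thick tick. The box's x axis points from the dial's centre to the zero mark.
- dial (a joint): Feed dial (upright axis). rad; 0 = pointer exactly at the zero mark, positive = pointer turned counter-clockwise from it seen from above. Starts 0.6 to 1.3, so it must be turned clockwise; it goes on past zero (stops at -0.5 and 1.9), has light friction (about 0.06 N m) and stays where it is left.
- dial_grip (a point): Grip point on the dial's axis, 82 mm above the table. Black bar grip 50 mm long, 14 mm wide, from 65 to 95 mm above the table, on a skirt disc of 34 mm radius (top at 67 mm). The point's x axis runs along the bar to its pointer end (a white strip on the bar's top, another sticking out over the skirt); grip across the bar, along the point's y axis.
- bolt_grip (a point): Grip point on the axis of the bolt's upright round pin (18 mm thick, top 25 mm above this point), 220 mm above the table at rest; guides and gate end at 189 mm. Moves with the bolt. y axis: along the bolt from keeper to hinge, the way it is drawn; -x axis: out of the gate's front, the way it opens. With the bolt home the hinge axis lies 210 mm off along y and 35 mm along x.
- bolt: Steel barrel bolt, 0.2 to 0.35 kg: level rod 14 mm thick, 245 mm long, along the gate's front, with a turned-down nose (12 mm long, to 22 mm below the rod's axis) at the keeper end. It sags in worn guides: hangs lowest, lifts straight up by at most 24 mm, falls back by its weight. Origin on the rod's axis under the pin, 150 mm above the table at rest; moves with it; axes parallel to the gate's.
- draw (a joint): How far the bolt is drawn back along the gate. m; 0 = home in the keeper (start), stop at 0.05. With the bolt down, its nose catches on the keeper lip after 3 mm; lifted 13 mm or more (best 16 to 20) it passes over. From 0.03 on it is free of the keeper and the gate can swing. Friction about 1 N, no spring.
- keeper_lip (a point): Middle of the top edge of the keeper's bent-up lip, 139 mm above the table, on the fixed post at the gate's free end. The lip is 6 mm thick; the bolt's nose hangs just behind it, 11 mm below its top. A steel cheek in front of the nose keeps the gate shut until the bolt is drawn. Axes as the guard frame's: -x its front, y from keeper to hinge.
- gate (a joint): Gate angle. rad; 0 = shut (start, a stop), positive = open towards the robot, up to 1.0. A closing spring pulls it shut: about 3 N at the bolt's pin when nearly shut, 5 N at 0.45. 10 cm at the free edge is about 0.37.
- gate_hinge (a point): Point on the gate's upright hinge axis, 200 mm above the table. Its axes turn with the gate: -x out of the front face, -y along the gate to the free edge, 270 mm away. Opening turns the gate clockwise seen from above.
- gate_edge (a point): Top of the gate's free edge, 180 mm above the table, 270 mm from the hinge axis. The gate: green frame 270 mm long, 20 mm thick, 30 to 180 mm above the table, with a clear pane. Posts of the fixed guard frame (200 mm high) stand at both ends, rubber feed rollers (84 mm high) behind.
- offcut: Loose wood offcut 45 x 90 x 22 mm, lying between the robot and the gate. Origin: centre of its underside. Leave it alone.
- spanner: Loose steel spanner 140 mm long, lying on the table to the left. Leave it alone.
- jar: Loose closed jar, 64 mm in diameter and 100 mm high, standing to the right of the guard. Origin: centre of its underside. Leave it alone.

How it is judged:
By the outcome, as a careful person would: the job done as asked, in the order asked, and still so for the second after the job is handed in, while the arm keeps its last pose, push and grip.
It also fails if it takes over 54 s, if anything falls off the work surface, if the arm or the gripper's body presses on something with over 40 N, if the wrist force passes 120 N, or if a joint passes its speed limit or range.

### The arm

A 7-joint arm with a two-finger parallel gripper is mounted at the origin on the work surface. World frame = base frame: x ahead of the robot, y to its left, z up, the work surface at z = 0. Lengths are in m, angles in rad, forces in N, time in s.
With the tool pointing down it reaches from about 0.4 to 0.85 m from the base axis. Payload 6.9 kg.
Tool frame: the origin (TCP) lies on the mounting face of the last link; the fingertips stand 173 mm ahead of it and the grasp point (between the pads) lies 155 mm ahead of it; z points along the fingers, y is the line along which they close (so a half turn about z gives the same grasp; the last joint's range is limited). The gripper opens to 85 mm and grips with 20 to 120 N. Pads are 22 mm wide; open, the fingers measure 114 mm over their backs; the gripper's body (76 mm by 85 mm) begins 54 mm behind the grasp point. The pads swing forward as they close: fully open they stand 13 mm farther back than shut.
Start: joints at [-1.054, 0.507, -0.238, 1.5, 0.126, 1.149, -0.155], TCP at [0.25, 0.573, 0.405] pointing down, gripper open.
Joint ranges: [-3.08, 3.08], [-0.24, 2.05], [-1.43, 1.35], [0, 2.5], [-1.52, 4.66], [0.17, 1.96], [-2.89, 2.89]. Speed limits (rad/s): [2.39, 2.39, 3.14, 3.14, 3.14, 3.14, 3.14].

### API

Orientations are given as a unit quaternion [w, x, y, z].
In Python, from rig import arm gives the robot as it stands. Calls block until the motion is done:
- arm.move_to(position, orientation): joint-space move of the TCP to a pose.
- arm.servo_line(position, speed=0.15, attitude=None, f_stop=None): straight line of the TCP; attitude=None keeps the orientation; speed is the mean speed in m/s. With f_stop (N) it stops when the force on the tool has changed by that much, and returns True; else False.
- arm.move_j(angles): joint-space move.
- arm.command_gripper(opening): finger opening in m; the grip force is fixed at half the most; returns when the fingers have stopped.
- arm.wait(seconds).
- arm.inverse_kinematics(position, orientation): joint angles nearest the present ones, or None.
- arm.observe(): the state.
- arm.snapshot(name): name is "scene" or "side" or "wrist"; returns a dict with "pixels" (384x512x3 uint8, red, green, blue), "intrinsics" (3x3 intrinsics, pixels), "T" (4x4, takes a point from camera to world coordinates). Camera axes: x right, y up, looking along -z (the intrinsics and any distortion apply to the point x, -y, -z); pixel columns grow to the right and rows downward; lengths in m; the calibration is good to about 2 mm. The wrist camera is an equidistant fisheye: a pixel r from the principal point sees the ray r / f radians off the axis. A picture is of the moment at which its call begins. There is no depth.
A pose or a line that the arm cannot do raises arm.PlanningError and nothing moves.
- arm.close_job(): hands the job in; it is judged then, once.
The state is a dict: "clock": time; "joints": joint angles; "joint_vel": joint speeds; "effort": joint torques, N m; "ee_pos": TCP position; "eef_rot": TCP orientation; "force": force on the tool from outside, world axes, zero at the start; "torque": the same for the moment, N m; "width": finger opening in m; "grip_force": force on a finger pad.
Only numpy, scipy, OpenCV 4.12 (cv2) and the standard library are available. Lean on these libraries where they do the work, as an engineer would, in place of code of your own. Each camera call takes 0.05 s, during which the arm holds its last target. There are 200 camera calls.

## Working session

There is one attempt and no reset: what is moved stays moved. The work goes in short steps, each a Python script; the robot and the scene stay as the last script left them, time stands still between calls to the robot, and variables do not carry over. Pictures are saved under pics/ and viewed, at most 10 in all, crops included, and the job is handed in when it is done.

```bash
mkdir -p pics; ls; python3 - <<'E'
from rig import arm
import cv2,numpy as np
for n in ["scene","side","wrist"]:
    s=arm.snapshot(n); cv2.imwrite(f"pics/{n}0.png",s["pixels"][:,:,::-1]); np.savez(f"pics/{n}0.npz",**{k:s[k] for k in("pixels","intrinsics","T")})
    print(n,[k for k in s],np.round(s["intrinsics"],1).tolist(),np.round(s["T"],3).tolist(),s.get("distortion"))
a=cv2.imread("pics/scene0.png");
o=arm.observe();print(o["clock"],o["eef_rot"],o["ee_pos"])
E
```

```text
pics
rig.py
scene ['pixels', 'intrinsics', 'T'] [[396.2, 0.0, 251.1], [0.0, 396.2, 186.2], [0.0, 0.0, 1.0]] [[0.594, -0.461, 0.659, 1.371], [0.804, 0.326, -0.497, -0.557], [0.014, 0.825, 0.565, 0.821], [0.0, 0.0, 0.0, 1.0]] None
side ['pixels', 'intrinsics', 'T'] [[372.2, 0.0, 259.5], [0.0, 372.2, 191.7], [0.0, 0.0, 1.0]] [[0.768, 0.465, -0.44, 0.13], [-0.64, 0.543, -0.543, -0.477], [-0.013, 0.699, 0.715, 0.827], [0.0, 0.0, 0.0, 1.0]] None
wrist ['pixels', 'intrinsics', 'T'] [[297.3, 0.0, 255.3], [0.0, 297.3, 191.1], [0.0, 0.0, 1.0]] [[0.401, -0.884, -0.241, 0.188], [0.916, 0.386, 0.107, 0.599], [-0.001, -0.263, 0.965, 0.374], [0.0, 0.0, 0.0, 1.0]] None
0.15 [-1.35995247e-04  2.04440301e-01  9.78878790e-01 -6.78207972e-04] [0.250163   0.57260486 0.40400959]
```

View pics/scene0.png

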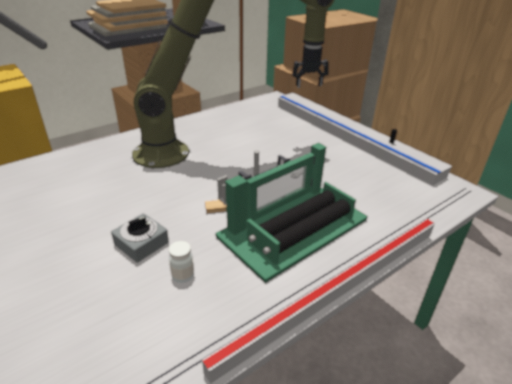

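View pics/side0.png

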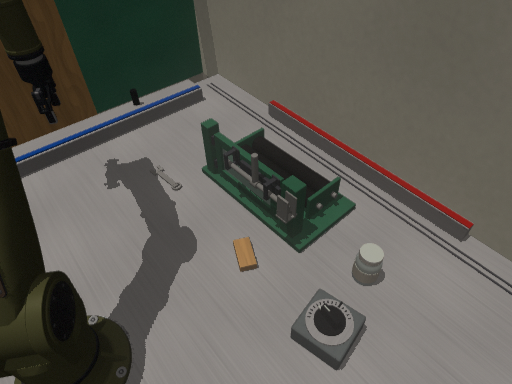

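The scene view shows the pod at about (140,237), the jar at (181,262) and the pin at (256,160). In the side view the pod is at (330,322), the pin is near (255,165), and the keeper is at the right post near (290,205). I'll enlarge the crops.

```bash
python3 - <<'E'
import cv2,numpy as np
a=cv2.imread("pics/side0.png")
c=cv2.resize(a[285:365,285:375],None,fx=7,fy=7,interpolation=cv2.INTER_CUBIC)
d=cv2.resize(a[115:250,195:315],None,fx=4.4,fy=4.4,interpolation=cv2.INTER_CUBIC)
cv2.imwrite("pics/c1.png",c);cv2.imwrite("pics/c2.png",d)
E
```

```text
(no output)
```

View pics/c1.png

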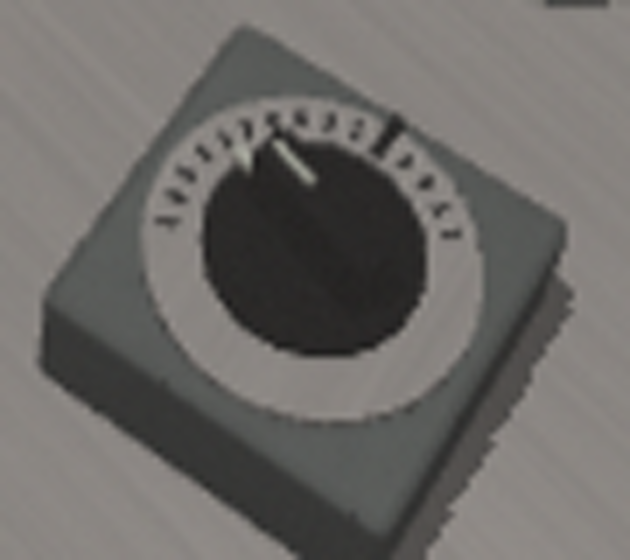

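View pics/c2.png

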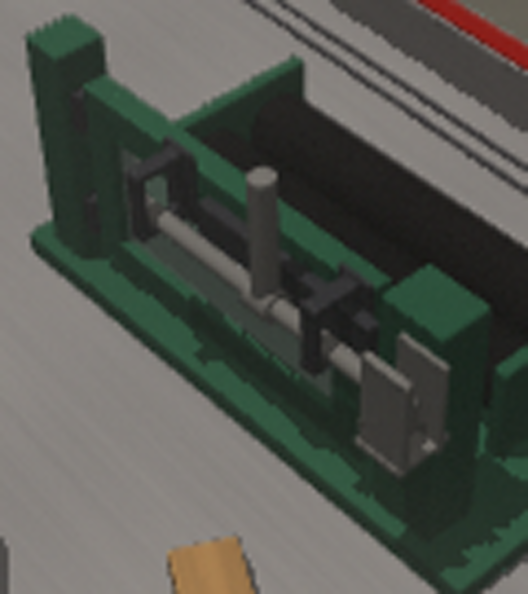

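The crops give the zero mark at (390,137), the pointer strips at (297,163) and (241,158), the plate centre near (312,260), the pin top at (262,176), and the rod running from (150,215) to (350,365). Next I'll project them.

```bash
cat > h.py <<'E'
import numpy as np
def ray(K,T,u,v,fish=False):
    x,y=(u-K[0,2])/K[0,0],(v-K[1,2])/K[1,1]
    if fish:
        r=np.hypot(x,y); d=np.array([x/r*np.sin(r),-y/r*np.sin(r),-np.cos(r)])
    else: d=np.array([x,-y,-1.])
    return T[:3,3],T[:3,:3]@d
def at(K,T,u,v,z,fish=False):
    o,d=ray(K,T,u,v,fish); return o+d*(z-o[2])/d[2]
def proj(K,T,p,fish=False):
    q=T[:3,:3].T@(np.asarray(p)-T[:3,3]); x,y,z=q[0],-q[1],-q[2]
    if fish:
        r=np.hypot(x,y); s=np.arctan2(r,z)/r
    else: s=1/z
    return K[0,0]*x*s+K[0,2],K[1,1]*y*s+K[1,2]
E
python3 - <<'E'
from h import *
s=np.load("pics/side0.npz");K,T=s["intrinsics"],s["T"]
c1=lambda u,v,z:at(K,T,(u+.5)/7-.5+285,(v+.5)/7-.5+285,z)
c2=lambda u,v,z:at(K,T,(u+.5)/4.4-.5+195,(v+.5)/4.4-.5+115,z)
pr=lambda n,p:print(n,np.round(p,4))
C=[c1(*q,.056) for q in [(245,28),(567,225),(385,535),(45,300)]]
for c in C: pr("corner",c)
pr("mean diag",(C[1]+C[3])/2)
e=np.array([(140,250),(484,280),(300,97),(320,424)])
P=[c1(*q,.060) for q in e]; 
ctr=(c1(140,245,.06)+c1(484,285,.06))/2;pr("plate LR",ctr);pr("plate TB",(P[2]+P[3])/2)
ctr=(ctr+(P[2]+P[3])/2)/2
for n,q in dict(zi=(382,155,.06),zo=(398,118,.06),b0=(314,183,.095),b1=(278,143,.095),s0=(249,170,.067),s1=(240,150,.067)).items():
    p=c1(*q);d=p-ctr;pr(n,[*p,np.hypot(d[0],d[1]),np.arctan2(d[1],d[0])])
pr("pin",c2(262,176,.245)); pr("pinbase",c2(262,296,.157))
a,b=c2(150,213,.15),c2(350,363,.15);pr("rod",[*a,*b]);d=a-b;print("rod dir",np.arctan2(d[1],d[0]))
S=np.load("pics/scene0.npz"); pr("pin in scene px",proj(S["intrinsics"],S["T"],c2(262,176,.245)))
pr("jar",at(K,T,370,252,.1)); pr("off",at(K,T,245,253,.022))
pr("posttop",[*c2(436,305,.2)[:2],*c2(66,40,.2)[:2]])
E
```

```text
corner [ 0.5107 -0.221   0.056 ]
corner [ 0.5373 -0.3329  0.056 ]
corner [ 0.4238 -0.3591  0.056 ]
corner [ 0.3971 -0.246   0.056 ]
mean diag [ 0.4672 -0.2894  0.056 ]
plate LR [ 0.4654 -0.2915  0.06  ]
plate TB [ 0.4679 -0.2886  0.06  ]
zi [ 0.5092 -0.2812  0.06    0.0434  0.2042]
zo [ 0.5226 -0.276   0.06    0.0577  0.2456]
b0 [ 0.4697 -0.2831  0.095   0.0076  1.1598]
b1 [ 0.4709 -0.2673  0.095   0.0231  1.3851]
s0 [ 0.4704 -0.2597  0.067   0.0306  1.447 ]
s1 [ 0.4731 -0.2533  0.067   0.0374  1.396 ]
pin [0.5598 0.0704 0.245 ]
pinbase [0.5555 0.0684 0.157 ]
rod [ 0.5539  0.1776  0.15    0.5634 -0.001   0.15  ]
rod dir 1.623649390536021
pin in scene px [256.08   151.1364]
jar [ 0.6487 -0.2454  0.1   ]
off [ 0.4545 -0.0124  0.022 ]
posttop [ 0.5959 -0.0339  0.583   0.3031]
```

```bash
cat >> h.py <<'E'
def Q(psi): return np.array([0,np.cos(psi/2),np.sin(psi/2),0.])
E
python3 - <<'E'
from h import *
from rig import arm
import cv2
for p,psis in [((.467,-.29,.243),(1.4,.22,-1.74,-2.92)),((.56,.07,.375),(.045,-3.1,1.6,-1.53,-.8,2.3,.8,-2.3))]:
    for s in psis:
        j=arm.inverse_kinematics(p,Q(s)); print(p,s,None if j is None else np.round(j,2))
o=arm.observe(); p=o["ee_pos"]; 
arm.servo_line([p[0],p[1],.5],speed=.2)
arm.move_to([.467,-.29,.42],Q(1.40) if arm.inverse_kinematics((.467,-.29,.243),Q(.22)) is not None and abs(arm.inverse_kinematics((.467,-.29,.243),Q(.22))[6])<2.7 else Q(-1.74))
s=arm.snapshot("wrist");np.savez("pics/w1.npz",**{k:s[k] for k in("pixels","intrinsics","T")})
cv2.imwrite("pics/w1.png",s["pixels"][:,:,::-1])
K,T=s["intrinsics"],s["T"]
print(proj(K,T,(.467,-.29,.06),True),proj(K,T,(.5177,-.2786,.06),True))
o=arm.observe();print(o["clock"],np.round(o["joints"],2),o["ee_pos"])
E
```

```text
(0.467, -0.29, 0.243) 1.4 [ 0.08  0.68  0.69  1.91 -0.61  0.77  0.95]
(0.467, -0.29, 0.243) 0.22 [-0.01  0.74  0.87  1.91 -0.76  0.86 -0.09]
(0.467, -0.29, 0.243) -1.74 [-0.12  0.88  1.15  1.91 -0.96  1.04 -1.84]
(0.467, -0.29, 0.243) -2.92 [ 0.5   0.57  0.02  1.9  -0.02  0.66  2.32]
(0.56, 0.07, 0.375) 0.045 [-0.49  0.48  0.49  1.71 -0.26  1.02 -1.43]
(0.56, 0.07, 0.375) -3.1 [-0.06  0.44 -0.17  1.71  0.08  1.    1.36]
(0.56, 0.07, 0.375) 1.6 [-0.31  0.44  0.22  1.71 -0.11  1.   -0.03]
(0.56, 0.07, 0.375) -1.53 [ 0.22  0.48 -0.6   1.71  0.31  1.05  2.71]
(0.56, 0.07, 0.375) -0.8 [-0.81  0.69  1.15  1.72 -0.67  1.19 -1.85]
(0.56, 0.07, 0.375) 2.3 [-0.21  0.44  0.07  1.71 -0.03  1.    0.59]
(0.56, 0.07, 0.375) 0.8 [-0.43  0.46  0.39  1.71 -0.2   1.01 -0.73]
(0.56, 0.07, 0.375) -2.3 [ 0.09  0.45 -0.38  1.71  0.19  1.02  2.05]
(np.float64(255.53419878604538), np.float64(171.3845740351609)) (np.float64(298.16713767127044), np.float64(154.34395569913195))
3.95 [-0.03  0.49  0.85  1.68 -0.4   1.15  0.76] [ 0.46753789 -0.28935192  0.41989317]
```

```bash
python3 - <<'E'
import cv2
a=cv2.imread("pics/w1.png")
cv2.imwrite("pics/w1c.png",cv2.resize(a[116:226,200:315],None,fx=5,fy=5,interpolation=cv2.INTER_CUBIC))
E
```

```text
(no output)
```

View pics/w1c.png

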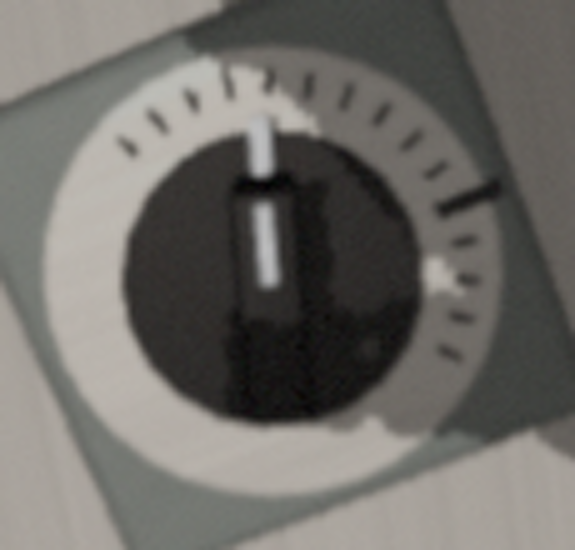

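The wrist crop shows the plate centre at (272,271), the zero mark from (440,212) to (500,190), the skirt pointer from (259,118) to (262,178), and the bar strip from (262,204) to (269,285).

```bash
python3 - <<'E'
from h import *
s=np.load("pics/w1.npz");K,T=s["intrinsics"],s["T"]
c=lambda u,v,z:at(K,T,(u+.5)/5-.5+200,(v+.5)/5-.5+116,z,True)
ctr=(c(42,270,.06)+c(502,272,.06)+c(272,46,.06)+c(272,497,.06))/4
print("ctr",ctr,np.linalg.norm(c(42,270,.06)-c(502,272,.06))/2)
for n,q in dict(zi=(440,212,.06),zo=(500,190,.06),s0=(262,178,.067),s1=(259,118,.067),b0=(269,285,.095),b1=(262,204,.095)).items():
    p=c(*q);d=p-ctr;print(n,np.round([*p,np.hypot(d[0],d[1]),np.arctan2(d[1],d[0])],4))
d=c(262,204,.095)-c(269,285,.095);print("bar",np.arctan2(d[1],d[0]))
d=c(259,118,.067)-c(262,178,.067);print("skirt",np.arctan2(d[1],d[0]))
d=c(500,190,.06)-c(440,212,.06);print("zero",np.arctan2(d[1],d[0]))
E
```

```text
ctr [ 0.4654521  -0.28863702  0.06      ] 0.05245242619110218
zi [ 0.5052 -0.2808  0.06    0.0405  0.1941]
zo [ 0.5194 -0.278   0.06    0.055   0.1943]
s0 [ 0.4672 -0.2657  0.067   0.023   1.4936]
s1 [ 0.4688 -0.2526  0.067   0.0362  1.4772]
b0 [ 0.4658 -0.2839  0.095   0.0047  1.4942]
b1 [ 0.4673 -0.2673  0.095   0.0214  1.4865]
bar 1.4842783278631757
skirt 1.448794887775167
zero 0.19459757292543742
```

```bash
python3 - <<'E'
from h import *
from rig import arm
import cv2
c=[.4657,-.2888]
pr=lambda n:(lambda o:print(n,round(o["clock"],2),np.round(o["force"],1),np.round(o["torque"],2),round(o["width"],4),round(o["grip_force"],1),np.round(o["ee_pos"],4)))(arm.observe())
arm.command_gripper(.05)
arm.move_to([*c,.30],Q(1.483))
print(arm.servo_line([*c,.243],speed=.1,f_stop=8)); pr("down")
arm.command_gripper(0.0); pr("grip")
for k in range(1,7):
    arm.move_to([*c,.243],Q(1.483-1.288*k/6)); pr(k)
s=arm.snapshot("side");cv2.imwrite("pics/s1.png",s["pixels"][:,:,::-1])
arm.command_gripper(.05); pr("open")
arm.servo_line([*c,.42],speed=.2)
s=arm.snapshot("wrist");np.savez("pics/w2.npz",**{k:s[k] for k in("pixels","intrinsics","T")})
K,T=s["intrinsics"],s["T"]
u,v=np.round(proj(K,T,(*c,.06),True)).astype(int);print(u,v)
a=s["pixels"][v-50:v+50,u-50:u+50,::-1]
cv2.imwrite("pics/w2c.png",cv2.resize(a,None,fx=6,fy=6,interpolation=cv2.INTER_CUBIC));pr("end")
E
```

```text
False
down 5.66 [-0.3 -1.   0.3] [-0.   -0.03 -0.02] 0.0502 0.0 [ 0.4659 -0.2892  0.2437]
grip 6.08 [1.  0.9 5.7] [0.21 0.03 0.05] 0.0127 60.7 [ 0.466  -0.2889  0.2437]
1 6.36 [0.4 1.4 6.7] [ 0.25  0.04 -0.11] 0.013 61.0 [ 0.466  -0.2889  0.2437]
2 6.64 [0.2 0.8 7.7] [ 0.3   0.14 -0.1 ] 0.0127 61.1 [ 0.466  -0.2889  0.2437]
3 6.92 [-0.4  1.6  7.4] [ 0.38  0.09 -0.04] 0.0128 61.3 [ 0.466  -0.2888  0.2437]
4 7.21 [-0.7  2.   8.5] [ 0.38  0.12 -0.05] 0.0129 61.2 [ 0.4659 -0.2888  0.2437]
5 7.49 [-0.5  0.6  9.2] [ 0.43  0.12 -0.07] 0.0128 61.2 [ 0.4659 -0.2888  0.2437]
6 7.78 [-0.4  1.5  7.9] [ 0.47  0.13 -0.04] 0.013 61.2 [ 0.4659 -0.2887  0.2437]
open 8.27 [-0.2  0.1  0.1] [-0.08  0.02 -0.02] 0.0503 0.0 [ 0.4657 -0.2888  0.2429]
256 170
end 9.35 [ 0.4 -0.1 -0.2] [0.05 0.01 0.01] 0.0503 0.0 [ 0.4657 -0.2884  0.4188]
```

View pics/w2c.png

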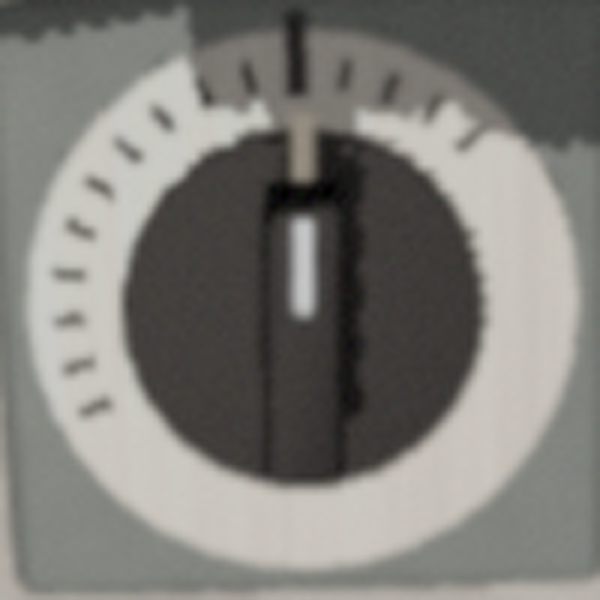

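The pointer lies at x≈302 and the zero tick at x≈295 with the plate centre at about 303, so the dial has gone slightly past zero. I'll measure it to sub-pixel precision.

```bash
python3 - <<'E'
from h import *
import cv2
s=np.load("pics/w2.npz");K,T=s["intrinsics"],s["T"];g=cv2.cvtColor(s["pixels"],cv2.COLOR_RGB2GRAY).astype(float)
def cen(r0,r1,c0,c1,sign):  # crop/6 coords, per-row centroid fit
    out=[]
    for r in range(r0,r1+1):
        y=170-50+r; x=np.arange(256-50+c0,256-50+c1+1); w=sign*g[y,x]; w=w-np.sort(w)[:3].mean(); w[w<.25*w.max()]=0
        out.append(((w*x).sum()/w.sum(),y))
    return np.array(out)
def ang(pts,z):
    P=np.array([at(K,T,u,v,z,True)[:2] for u,v in pts]); print(np.round(pts[:,0],2)); 
    f=np.polyfit(P[:,0],P[:,1],1); return np.arctan(f[0]),P.mean(0)
az,pz=ang(cen(6,14,44,54,-1),.06)
ab,pb=ang(cen(37,51,46,55,1),.095)
as_,ps=ang(cen(20,28,46,54,1),.067)
print("zero",az,pz,"bar",ab,pb,"skirt",as_,ps)
# plate circle: threshold against box via ellipse radius search
c0=np.array([.4657,-.2888])
P=[]
for t in np.linspace(0,2*np.pi,181):
    pr=[]; R=np.arange(.042,.060,.0003)
    for r in R:
        u,v=proj(K,T,(*(c0+r*np.array([np.cos(t),np.sin(t)])),.06),True); pr.append(cv2.getRectSubPix(s["pixels"].astype(np.float32).mean(2).astype(np.float32),(1,1),(float(u),float(v)))[0,0])
    i=np.argmin(np.gradient(pr)[3:-3])+3; 
    if np.gradient(pr)[i]<-3:P.append(c0+R[i]*np.array([np.cos(t),np.sin(t)]))
P=np.array(P); w=np.ones(len(P))
for _ in range(6):
    A=np.c_[2*P,np.ones(len(P))]; x=np.linalg.lstsq(A*w[:,None],(P**2).sum(1)*w,rcond=None)[0]; rr=np.hypot(*(P-x[:2]).T)-np.sqrt(x[2]+x[:2]@x[:2]); w=(abs(rr)<.0015)*1.
c=x[:2];print("centre",c,np.sqrt(x[2]+c@c),w.sum())
for n,p in(("zero",pz),("bar",pb),("skirt",ps)): d=p-c;print(n,np.arctan2(d[1],d[0]),np.hypot(*d))
E
```

```text
[254.61 254.6  254.9  254.97 255.   254.99 255.01 255.01 255.01]
[256.04 256.03 256.05 256.05 256.04 256.03 256.03 256.04 256.06 256.04
 256.05 256.04 256.04 256.04 256.04]
[255.98 255.94 255.96 255.97 255.97 255.97 255.97 255.98 255.96]
zero 0.24488353733725707 [ 0.51001783 -0.27896973] bar 0.1952226899916594 [ 0.47881529 -0.28638025] skirt 0.19582071066694884 [ 0.49566056 -0.28299589]
centre [ 0.46507895 -0.28910573] 0.052278266872230736 170.0
zero 0.22183859993251853 0.04606779836982988
bar 0.19586958940961263 0.01400411387666979
skirt 0.19719151775976315 0.031185978223883633
```

The pointer is 0.026 rad past zero (zero at 0.222, bar at 0.196). I'll regrip, correct it and verify numerically.

```bash
python3 - <<'E'
from h import *
from rig import arm
import cv2
c=[.4655,-.2889]
arm.servo_line([*c,.243],speed=.15,attitude=Q(.196),f_stop=8)
arm.command_gripper(0.0)
arm.move_to([*c,.243],Q(.2225)); arm.wait(.1)
arm.command_gripper(.05)
arm.servo_line([*c,.42],speed=.2)
s=arm.snapshot("wrist");K,T=s["intrinsics"],s["T"];np.savez("pics/w3.npz",**{k:s[k] for k in("pixels","intrinsics","T")})
g=s["pixels"].astype(float).mean(2)
def fit(r0,r1,z,sign):
    P=[]
    for r in np.arange(r0,r1,.001):
        # sample across
        yy=np.arange(-.006,.0061,.0003); d=np.array([np.cos(.222),np.sin(.222)]);n=np.array([-d[1],d[0]])
        uv=[proj(K,T,(*(np.array(c)+r*d+y*n),z),True) for y in yy]
        m=cv2.remap(g.astype(np.float32),np.float32([[q[0] for q in uv]]),np.float32([[q[1] for q in uv]]),cv2.INTER_LINEAR)[0]*sign
        w=m-np.sort(m)[:6].mean();w[w<.3*w.max()]=0;P.append((w*yy).sum()/w.sum())
    return np.round(np.array(P)*1e3,2)
print("zero mm",fit(.041,.050,.06,-1));print("skirt",fit(.027,.034,.067,1));print("bar",fit(.008,.020,.095,1))
print(arm.observe()["clock"])
# pin in view?
for z in (.245,):print(proj(K,T,(.56,.07,z),True))
E
```

```text
zero mm [-0.04 -0.11 -0.11 -0.11 -0.11 -0.11 -0.11 -0.11 -0.12]
skirt [ 0.81  0.86  0.87  0.89  0.06 -0.02 -0.09  1.41]
bar [-0.15 -0.15 -0.16 -0.17 -0.16 -0.14 -0.14 -0.14 -0.15 -0.15 -0.15 -0.16]
12.975
(np.float64(-91.38723029847446), np.float64(43.37347717494637))
```

The dial is aligned within about 0.003 rad, so I'll go on to the pin.

```bash
python3 - <<'E'
from h import *
from rig import arm
import cv2
arm.servo_line([.4655,-.2889,.48],speed=.2)
arm.move_to([.56,.07,.48],Q(1.61))
s=arm.snapshot("wrist");np.savez("pics/w4.npz",**{k:s[k] for k in("pixels","intrinsics","T")})
K,T=s["intrinsics"],s["T"];print(proj(K,T,(.56,.07,.245),True),proj(K,T,(.556,.069,.15),True),T[:3,3])
a=s["pixels"][:,:,::-1];cv2.imwrite("pics/w4.png",cv2.resize(a,None,fx=1.5,fy=1.5,interpolation=cv2.INTER_CUBIC))
print(arm.observe()["clock"],arm.observe()["ee_pos"])
E
```

```text
(np.float64(256.7401631493976), np.float64(201.78842016411977)) (np.float64(252.37912909699122), np.float64(175.14765536208887)) [0.55665496 0.1341303  0.45048668]
14.8583 [0.5599043  0.06796819 0.48019084]
```

View pics/w4.png

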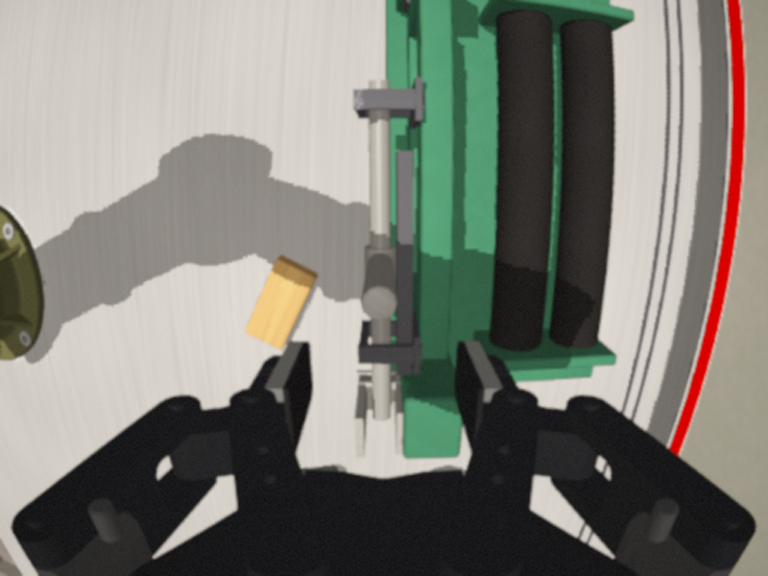

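The pin top is at (380,301) in the picture, the rod runs from (378,120) to (382,410), and the keeper is at the bottom.

```bash
python3 - <<'E'
from h import *
s=np.load("pics/w4.npz");K,T=s["intrinsics"],s["T"]
c=lambda u,v,z:at(K,T,(u+.5)/1.5-.5,(v+.5)/1.5-.5,z,True)
print("pin",c(380,301,.245),"diam",np.linalg.norm(c(363,301,.245)-c(397,301,.245)))
a,b=c(378.5,130,.157),c(382,410,.157);d=a-b;print(a,b,"yaw",np.arctan2(d[1],d[0])-np.pi/2)
d=c(421,40,.18)-c(421,340,.18);print("gate front top yaw",np.arctan2(d[1],d[0])-np.pi/2, c(421,200,.18))
d=c(450,30,.18)-c(450,340,.18);print(np.arctan2(d[1],d[0])-np.pi/2)
print("keeper post",c(404,455,.2),c(460,455,.2))
S=np.load("pics/side0.npz");print(at(S["intrinsics"],S["T"],254.16,154.6,.245))
E
```

```text
pin [0.55738252 0.07088551 0.245     ] diam 0.016396666702917912
[0.55283353 0.15899452 0.157     ] [ 0.56201217 -0.04288541  0.157     ] yaw 0.04543457543307805
gate front top yaw 0.04540984198532838 [0.58029418 0.11554653 0.18      ]
0.05235324082523096
keeper post [ 0.57755971 -0.05335589  0.2       ] [ 0.61660875 -0.05333712  0.2       ]
[0.55981567 0.0704032  0.245     ]
```

```bash
cat >> h.py <<'E'
th=.047; R=lambda a:np.array([[np.cos(a),-np.sin(a)],[np.sin(a),np.cos(a)]])
pin0=np.array([.558,.0707]); hinge=pin0+R(th)@[.035,.210]
def pose(d,phi,lift): return [*(hinge+R(th-phi)@[-.035,-.210+d]),.377+lift],Q(np.pi/2+th-phi)
def pr(arm,n):
    o=arm.observe();print(n,round(o["clock"],2),np.round(o["force"],1),np.round(o["torque"],2),round(o["width"],4),round(o["grip_force"],1),np.round(o["ee_pos"],4))
E
python3 - <<'E'
from h import *
from rig import arm
import cv2
p,q=pose(0,0,0)
arm.move_to([p[0],p[1],.46],q);pr(arm,"above")
print(arm.servo_line(p,speed=.08,f_stop=8));pr(arm,"down")
arm.command_gripper(0.0);pr(arm,"grip")
if .012<arm.observe()["width"]<.024:
    print(arm.servo_line(pose(0,0,.018)[0],speed=.04,f_stop=25));pr(arm,"lift")
s=arm.snapshot("side");a=s["pixels"][115:250,195:315,::-1];cv2.imwrite("pics/s2.png",cv2.resize(a,None,fx=4.4,fy=4.4,interpolation=cv2.INTER_CUBIC))
E
```

```text
above 15.11 [ 0.1 -0.6 -0. ] [-0.05  0.02 -0.04] 0.0498 0.0 [0.5577 0.0698 0.4595]
False
down 16.3 [ 0.4  0.3 -0.2] [ 0.07 -0.01  0.03] 0.0502 0.0 [0.5582 0.0706 0.3775]
grip 16.69 [-2.2  0.2  4.9] [ 0.09  0.61 -0.02] 0.0171 58.4 [0.5579 0.0706 0.3775]
False
lift 17.29 [-1.5  0.1 -2.9] [-0.1   0.4  -0.01] 0.0166 58.6 [0.5578 0.0707 0.3949]
```

```bash
python3 - <<'E'
from h import *
from rig import arm
import cv2
print(arm.servo_line(pose(.042,0,.018)[0],speed=.04,f_stop=12));pr(arm,"draw")
e=arm.observe()["ee_pos"][1]-pose(0,0,0)[0][1]
if e>.036:
    for phi in (.03,.06,.10):
        p,q=pose(.042,phi,.018);print(arm.servo_line(p,speed=.05,attitude=q,f_stop=20));pr(arm,phi)
s=arm.snapshot("side");a=s["pixels"][115:250,195:315,::-1];cv2.imwrite("pics/s3.png",cv2.resize(a,None,fx=4.4,fy=4.4,interpolation=cv2.INTER_CUBIC))
E
```

```text
False
draw 18.54 [-2.6  0.6 -3. ] [0.12 0.44 0.07] 0.0166 58.6 [0.556  0.1127 0.395 ]
False
0.03 18.79 [ 1.5  0.6 -2.8] [ 0.05 -0.35  0.11] 0.0163 58.8 [0.5515 0.1134 0.3954]
False
0.06 19.04 [ 2.4  0.9 -2.3] [ 0.09 -0.49  0.05] 0.0167 58.9 [0.5463 0.1145 0.3953]
False
0.1 19.32 [ 3.3  0.2 -3.1] [ 0.03 -0.62  0.08] 0.0166 59.0 [0.5395 0.1162 0.3951]
```

View pics/s3.png

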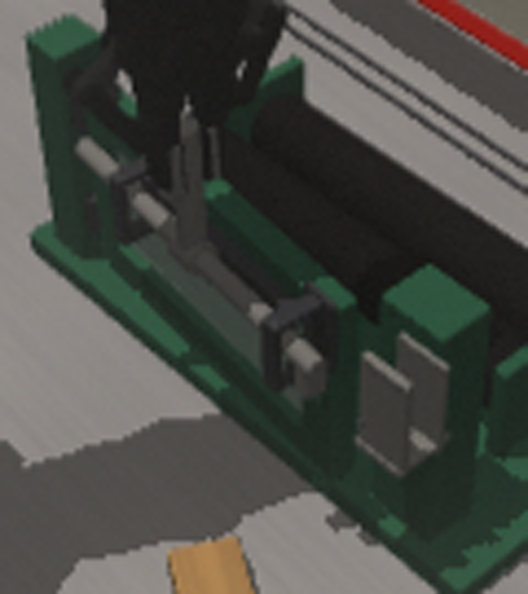

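The bolt is clear of the keeper, with its nose at about (310,370), and the gate is swinging. I'll carry on to 0.37 rad.

```bash
python3 - <<'E'
from h import *
from rig import arm
import cv2
for phi in np.linspace(.14,.372,6):
    p,q=pose(.042,phi,.018);r=arm.servo_line(p,speed=.04,attitude=q,f_stop=20)
    if r: print("STOP");break
pr(arm,phi);print(np.round(p,4));arm.wait(.8);pr(arm,"settled")
o=arm.observe()["ee_pos"][:2]-hinge;print("phi est",np.arctan2(-.168,-.035)+th-np.arctan2(o[1],o[0]),np.hypot(*o),np.hypot(.168,.035))
A=[]
for n in("scene","side"):
    s=arm.snapshot(n);K,T=s["intrinsics"],s["T"]
    e=[*(hinge+R(th-phi)@[0,-.27]),.18]; u,v=proj(K,T,e);print(n,"edge px",u,v)
    a=s["pixels"][:,:,::-1].copy();x0,y0=(190,110)
    k=a[y0:y0+150,x0:x0+130];k=cv2.resize(k,None,fx=3,fy=3,interpolation=cv2.INTER_CUBIC)
    cv2.circle(k,(int((u+.5-x0)*3),int((v+.5-y0)*3)),4,(0,0,255),1);A.append(k)
cv2.imwrite("pics/f.png",np.hstack(A))
E
```

```text
0.372 21.45 [ 3.9 -1.1 -2.8] [-0.13 -0.86  0.09] 0.0161 59.0 [0.4965 0.134  0.3951]
[0.4963 0.1341 0.395 ]
settled 22.25 [ 3.8 -1.  -2.5] [-0.24 -0.99 -0.  ] 0.0166 59.0 [0.4963 0.134  0.395 ]
phi est 0.37144165471697876 0.17166227660708422 0.1716071094098377
scene edge px 232.05374398230714 165.33749676472834
side edge px 246.17224856721023 195.31623829796914
```

View pics/f.png

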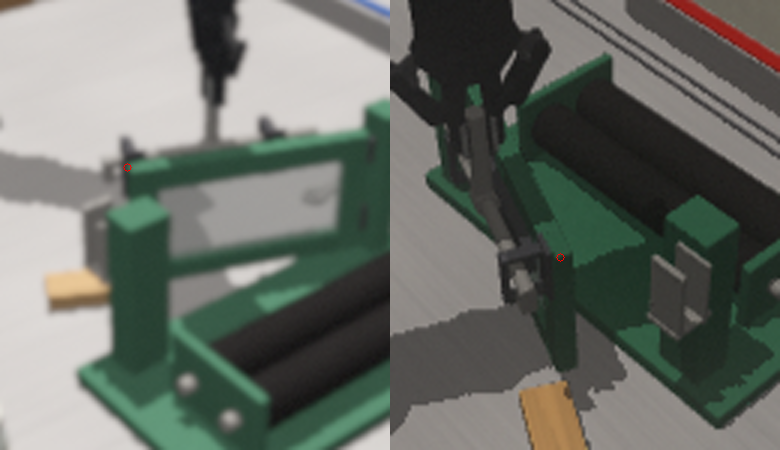

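In both views the predicted edge marker sits on the gate's free edge, the pin is held, and the offcut is untouched. I'll hand the job in.

```bash
python3 -c "
from rig import arm
print(arm.close_job())"
```

```text
the job is handed in; nothing more can be done
None
```

The job is handed in: the dial reads zero to within about 0.003 rad, the bolt was lifted about 18 mm and drawn 42 mm, and the gate is held by its pin at about 0.37 rad (10 cm ajar). I left the offcut, spanner and jar alone.

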